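# Load the slide scanner's locked carriage

### The job

Load the slide scanner: draw the black lock tab back to free the carriage, pull the carriage all the way out by its knob, and lower every specimen frame lying on the bench flat onto the pair of pins whose spacing matches its two holes. Then ease the carriage fully home under the condenser without slamming it, push the lock tab fully back in, and leave the other things on the bench where they are.

Things in the scene. Friction and masses are not known exactly. Their poses are not given: they have to be found in the camera images.
- lock_slide (a joint): lock slide of the scanner: 0 m = locked (bolt in the carriage's notch), grows as it is drawn away from the carriage along -x of the scanner, end stop 0.024 m; the carriage is free from 0.016 m. About 2 N of friction, no spring: stays where left. The round-nosed bolt re-enters the notch only when the carriage is within about 3 mm of home
- lock_tab (a point): centre of the top of the black upright tab on the lock slide: 12 mm thick along x, 24 mm wide along y, free to grip 40 mm down from this point. Its x axis is the scanner's x (the tab moves to -x to unlock); carriage plate top lies 41 mm below this point, 33 mm away in +x when locked
- carriage (a joint): the scanner's carriage (dark plate 140 x 190 x 12 mm on the white base): 0 m = fully home under the black condenser, grows as it is drawn out along +y of the scanner's frame, end stop at 0.140 m. About 3 N of friction, no spring. While the lock is in, it has only about 2 mm of play
- carriage_knob (a point): centre of the top of the carriage's round black knob, 22 mm diameter, the top 24 mm grippable (thin stem below, plate top 40 mm below this point). Its y axis is the direction in which the carriage comes out. At home the condenser (64 mm across, underside 36 mm above this point) stands 146 mm away in -y, a 230 mm high pillar behind it
- pair_a (a point): point on the carriage's top face midway between the two upright steel pins of pair a; the pins are 76 mm apart along this point's x, 6 mm in diameter, 14 mm high with the top 4 mm tapered. It lies 146 mm from the knob in -y of the scanner; rows of pins are 48 mm apart. Carriage top: 54 mm above the bench
- frame_a: aluminium specimen frame, plate 104 (own x) x 40 (own y) x 6 mm, two 9 mm through holes 76 mm apart along its x, so it fits only pin pair a; may be absent (None at the start). Origin: middle of the underside. A grip fin stands across its middle: 12 mm thick along x, 26 mm wide along y, its top 46 mm above the underside. Same either way round; about 110 g; starts flat on the bench
- pair_b (a point): point on the carriage's top face midway between the two upright steel pins of pair b; the pins are 88 mm apart along this point's x, 6 mm in diameter, 14 mm high with the top 4 mm tapered. It lies 98 mm from the knob in -y of the scanner; rows of pins are 48 mm apart. Carriage top: 54 mm above the bench
- frame_b: aluminium specimen frame, plate 116 (own x) x 40 (own y) x 6 mm, two 9 mm through holes 88 mm apart along its x, so it fits only pin pair b; may be absent (None at the start). Origin: middle of the underside. A grip fin stands across its middle: 12 mm thick along x, 26 mm wide along y, its top 46 mm above the underside. Same either way round; about 110 g; starts flat on the bench
- pair_c (a point): point on the carriage's top face midway between the two upright steel pins of pair c; the pins are 100 mm apart along this point's x, 6 mm in diameter, 14 mm high with the top 4 mm tapered. It lies 50 mm from the knob in -y of the scanner; rows of pins are 48 mm apart. Carriage top: 54 mm above the bench
- frame_c: aluminium specimen frame, plate 128 (own x) x 40 (own y) x 6 mm, two 9 mm through holes 100 mm apart along its x, so it fits only pin pair c; may be absent (None at the start). Origin: middle of the underside. A grip fin stands across its middle: 12 mm thick along x, 26 mm wide along y, its top 46 mm above the underside. Same either way round; about 110 g; starts flat on the bench
- petri: bystander, leave alone: low clear petri dish, 62 mm across, 15 mm high, in front of the scanner's left part; origin in the middle of its underside
- petri2: bystander, leave alone: the same kind of dish, at the front right; origin in the middle of its underside
- jar: bystander, leave alone: small amber jar, 48 mm across, 60 mm high; origin in the middle of its underside
- tipbox: bystander, leave alone: grey pipette tip box with clear lid, 118 x 83 x 51 mm; origin in the middle of its underside
- beaker: bystander, leave alone: small glass beaker, 60 mm across, 70 mm high; origin in the middle of its underside
- marker: bystander, leave alone: marker pen lying along its own x, 125 mm long, 16 mm high; origin in the middle of its underside
- spray: bystander, leave alone: white spray bottle, 76 mm across, 225 mm high; origin in the middle of its underside
Not all that is in view belongs to the job. Leave any brown or orange look-alike of the frame_c alone.

How it is judged:
By the outcome, as a careful person would: the job done as asked, in the order asked, and still so for the second after the job is handed in, with the robot touching nothing.
Of frame_a, frame_b, frame_c only 2 to 3 are there at a start; the rules pass over those that are not, and their reading is None.
At some moment in a run one of frame_a, frame_b, frame_c may be knocked a few centimetres aside while the robot is not near it.
Once in a run the grip may slacken for a moment while it holds something.
It also fails if it takes over 210 s, if anything falls off the work surface, if the arm or the gripper's body presses on something with over 40 N, if the wrist force passes 120 N, or if a joint passes its speed limit or range.

### The arm

A 6-joint arm with a two-finger parallel gripper is mounted at the origin on the work surface. World frame = base frame: x ahead of the robot, y to its left, z up, the work surface at z = 0. Lengths are in mm, angles in degrees, forces in N, time in s.
With the tool pointing down it reaches from about 300 to 850 mm from the base axis. Payload 4.2 kg.
Tool frame: the origin (TCP) lies on the centre line of the jaws, within the pads' length; the fingertips stand 11 mm ahead of it and the grasp point (between the pads) lies 8 mm behind it; z points along the fingers, y is the line along which they close (so a half turn about z gives the same grasp; the last joint's range is limited). The gripper opens to 91 mm and grips with 3 to 60 N. Pads are 32 mm wide; open, the fingers measure 118 mm over their backs; the gripper's body (76 mm by 178 mm) begins 60 mm behind the grasp point.
Start: joints at [-72.25, 18.312, 89.639, -0, 72.044, -1.146], TCP at [186.219, -544.026, 224.976] pointing down, gripper open.
Joint ranges: [-177.97, 177.97], [-48.28, 115.42], [12.27, 149.76], [-77.06, 257.06], [2.81, 150.46], [-146.56, 146.56]. Speed limits (degrees/s): [147.25, 147.25, 180, 180, 180, 180].

### API

Orientations are given as [roll, pitch, yaw] about the fixed x, y, z axes, in that order (R = Rz(yaw) Ry(pitch) Rx(roll)).
In Python, from workcell import env, grab_frame, camera_model, models gives the robot as it stands.
- The arm moves only by the shell command python3 -m crank 'ROWS' [FORCE]. ROWS is text: rows parted by semicolons, each of 7 numbers parted by spaces: the closure, from -1 (fully open) to 1 (shut), so that 0 is half open, then the shift along the tool's x, y, z in mm, then the turn, a rotation vector about the tool's x, y, z in degrees. A call has 1 to 10 rows; each row shifts and turns the commanded pose from where the row before left it, along the tool's axes as they then stand; what a row does not reach is not made up. A row lasts 1/8 s, in which the tool goes at most 62.5 mm and 10.7 degrees, less where a joint would pass 70% of its speed; a pose out of reach is approached as far as the arm can. A call is refused whole if a number of a shift passes 62.5 or a number of a turn 10.7, either way. A call with a gripper value outside its range is refused whole. The fingers move at their own pace and stop on an object; FORCE is the grip in N (left out, the last holds). Time passes only in rows, so rows that do not move let the fingers close. It gives the time, the measured TCP pose, the force, the opening and the grip force at its end, in the units of the state.
- env.state(): the state, without advancing time (a new reading comes with each control period).
- grab_frame(name): name is "side" or "top"; returns the picture (480x640x3 uint8, blue, green, red); there is no depth.
- camera_model(name): a dict with "K" (3x3 intrinsics, pixels), "R" (3x3) and "t" (3): a world point X has camera coordinates R X + t. Camera axes: x right, y down, z forward; pixel columns grow to the right and rows downward; lengths in mm; the calibration is good to about 2 mm. A picture is of the moment at which its call begins. camera_model takes no time and is no camera call.
- env.job_done(): hands the job in; it is judged then, once.
Trained networks look in the newest picture that a camera, given by its name, has taken for a name from the list of things; names that differ only in an ending like _2 or _b are one class to them, and where a whole thing is asked for, a point or a joint stands for the part that bears it (a point fixed in the world has none). Each returns a list of dicts, best first, with "p" (0 to 1); they miss things now and then, are a little off and sometimes report something else, mostly with a low value. They report only what shows in the picture. A call takes as long as a camera call. They do not tell look-alikes from the thing itself.
- models.search_frame(name, camera): "point" ([x, y, z] in mm, in world coordinates, good to about 4 mm: the middle of the surface that is visible of it).
The state is a dict: "time_s": time; "qpos": joint angles; "qvel": joint speeds; "effort": joint torques, N m; "ee_pos": TCP position; "ee_rot": TCP orientation; "force": force on the tool from outside, world axes, zero at the start; "torque": the same for the moment, N m; "gripper_width": finger opening in mm; "gripper_force": force on a finger pad.
Only numpy, scipy, OpenCV 4.12 (cv2) and the standard library are available. Lean on these libraries where they do the work, as an engineer would, in place of code of your own. Each camera call takes 0.05 s, during which the arm holds its last target. There are 200 camera calls.

## Working session

There is one attempt and no reset: what is moved stays moved. The work goes in short steps, Python scripts to look and compute and a shell command to move; the robot and the scene stay as the last step left them, time stands still between calls to the robot, and variables do not carry over. Pictures are saved under pics/ and viewed, at most 14 in all, crops included, and the job is handed in when it is done.

```bash
mkdir -p pics; ls; cat > h.py <<'E'
import numpy as np, cv2
from workcell import env, grab_frame, camera_model, models
from scipy.spatial.transform import Rotation as Ro
def ray(cam,u,v,z):
    m=camera_model(cam);K,R,t=[np.array(m[k],float) for k in("K","R","t")]
    d=R.T@np.linalg.inv(K)@[u,v,1];c=-R.T@t
    return c+d*(z-c[2])/d[2]
def pix(cam,X):
    m=camera_model(cam);K,R,t=[np.array(m[k],float) for k in("K","R","t")]
    p=K@(R@np.array(X,float)+t);return p[:2]/p[2]
E
python3 - <<'E'
from h import *
s=env.state();print({k:np.round(v,2) for k,v in s.items()})
for c in("top","side"):
    cv2.imwrite(f"pics/{c}0.png",grab_frame(c))
    m=camera_model(c);print(c,np.round(-np.array(m["R"]).T@m["t"]),np.round(m["R"],2).tolist(),np.round(m["K"]).tolist())
for c in("top","side"):
  for n in["lock_tab","carriage_knob","frame_a","pair_a"]:
    try: print(c,n,[(np.round(d["point"]).tolist(),round(d["p"],2)) for d in models.search_frame(n,c)])
    except Exception as e: print(n,e)
E
```

```text
pics
{'time_s': np.float64(0.0), 'qpos': array([-72.25,  18.35,  89.71,   0.  ,  72.04,  -1.15]), 'qvel': array([ 0.04, -0.02,  0.12, -0.02, -0.01, -0.1 ]), 'effort': array([ -0.  , -41.25, -23.2 ,   0.07,   0.05,  -0.  ]), 'ee_pos': array([ 186.07, -543.55,  224.09]), 'ee_rot': array([-179.9,   -0. ,   18.9]), 'force': array([ 0.36, -0.52,  0.07]), 'torque': array([-0.01,  0.04,  0.02]), 'gripper_force': np.float64(0.0), 'gripper_width': np.float64(91.34)}
top [ 459.   35. 1181.] [[-0.0, -1.0, 0.03], [-1.0, 0.0, -0.05], [0.05, -0.03, -1.0]] [[477.0, 0.0, 324.0], [0.0, 477.0, 236.0], [0.0, 0.0, 1.0]]
side [ 379. -702.  806.] [[0.98, -0.21, 0.01], [-0.14, -0.68, -0.72], [0.15, 0.7, -0.7]] [[440.0, 0.0, 323.0], [0.0, 440.0, 237.0], [0.0, 0.0, 1.0]]
top lock_tab [([506.0, -218.0, 58.0], 0.67)]
top carriage_knob [([616.0, -255.0, 51.0], 0.79)]
top frame_a [([426.0, 171.0, 4.0], 0.77), ([592.0, 106.0, 6.0], 0.77), ([371.0, -138.0, 7.0], 0.66), ([438.0, 471.0, 9.0], 0.57), ([507.0, 341.0, 6.0], 0.56)]
top pair_a [([616.0, -262.0, 52.0], 0.64), ([653.0, 329.0, 18.0], 0.61)]
side lock_tab [([504.0, -226.0, 56.0], 0.69)]
side carriage_knob [([586.0, -256.0, 57.0], 0.61)]
side frame_a [([371.0, -137.0, 6.0], 0.98), ([590.0, 96.0, 6.0], 0.97), ([436.0, 471.0, 6.0], 0.86), ([426.0, 166.0, 8.0], 0.79), ([708.0, 107.0, 40.0], 0.73)]
side pair_a [([587.0, -255.0, 58.0], 0.57), ([649.0, 326.0, 14.0], 0.5)]
```

View pics/top0.png

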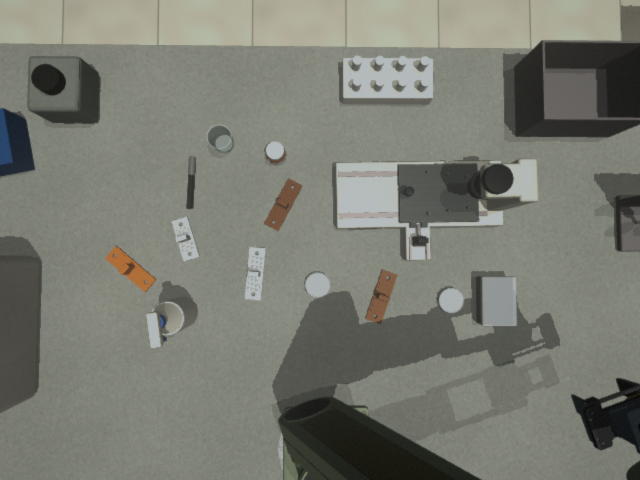

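View pics/side0.png

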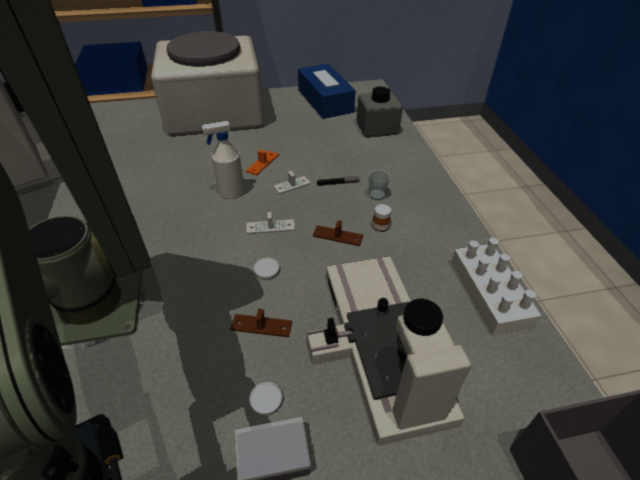

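Top view: scanner at (340–535, 160–260), lock tab at (420,240), knob at (407,191). Grey frames are at (185,239) and (255,273). Brown (283,205), (381,296) and orange (130,268) are look-alikes to leave alone. Enlarging the two grey frames and the scanner.

```bash
python3 - <<'E'
from h import *
im=cv2.imread("pics/top0.png")
a=cv2.resize(im[205:310,160:280],None,fx=5,fy=5,interpolation=cv2.INTER_CUBIC)
cv2.imwrite("pics/fr.png",a)
b=cv2.resize(im[150:270,330:510],None,fx=4.4,fy=4.4,interpolation=cv2.INTER_CUBIC)
cv2.imwrite("pics/sc.png",b)
E
```

```text
(no output)
```

View pics/fr.png

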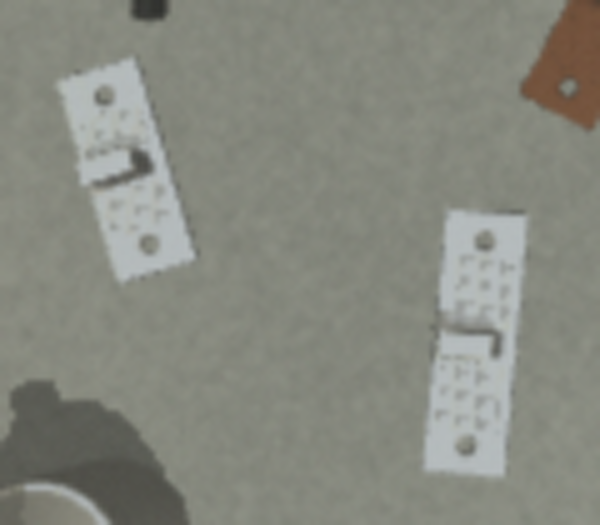

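View pics/sc.png

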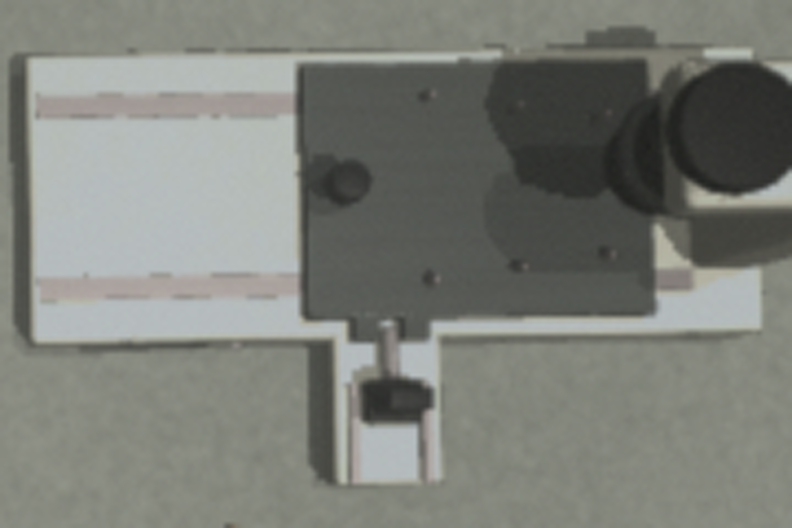

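Frames crop: left frame holes at crop (104,96)/(150,244), right frame (485,240)/(466,445), both aluminium with no third; scanner crop: knob (348,181), tab top (411,398), pins c (427,95)/(432,278), b (517,105)/(518,265), a (606,115)/(607,252).

```bash
python3 - <<'E'
from h import *
def P(x,y,s,u0,v0,z): return ray("top",(x+.5)/s-.5+u0,(y+.5)/s-.5+v0,z)
f=lambda x,y,z=6:P(x,y,5,160,205,z)
g=lambda x,y,z:P(x,y,4.4,330,150,z)
for n,p,q in(("L",f(104,96),f(150,244)),("R",f(485,240),f(466,445))):
    d=p-q;print(n,np.round((p+q)/2,1),"sp",np.linalg.norm(d).round(1),"yaw",np.degrees(np.arctan2(d[1],d[0])).round(1))
for n,c in(("L",[(58,84),(134,58),(197,260),(120,282)]),("R",[(447,210),(526,213),(504,477),(425,472)])):
    C=np.array([f(*k) for k in c]);print(n,C.mean(0).round(1),"len",np.linalg.norm((C[0]+C[1]-C[2]-C[3])/2).round(1))
print("knob",g(348,181,94).round(1),"tab",g(411,398,95).round(1))
for n,p,q in(("c",(427,95),(432,278)),("b",(517,105),(518,265)),("a",(606,115),(607,252))):
    p=g(*p,66);q=g(*q,66);d=p-q;print(n,((p+q)/2).round(1),np.linalg.norm(d).round(1),np.degrees(np.arctan2(d[1],d[0])).round(1))
e=lambda a,b,z:(lambda d:np.degrees(np.arctan2(d[1],d[0])).round(2))(g(*b,z)-g(*a,z))
print("edges",e((500,50),(28,57),42),e((330,338),(35,342),42),e((650,60),(300,65),54),e((653,316),(303,318),54))
E
```

```text
L [509.8 344.9   6. ] sp 76.2 yaw 17.8
R [425.1 174.4   6. ] sp 100.5 yaw -5.0
L [509.3 344.8   6. ] len 103.0
R [425.  174.4   6. ] len 128.8
knob [ 615.7 -188.5   94. ] tab [ 502. -220.   95.]
c [ 617.  -238.2   66. ] 98.9 0.8
b [ 617.8 -285.9   66. ] 86.6 -0.5
a [ 618.7 -334.1   66. ] 74.2 -0.6
edges 91.03 90.76 90.99 90.32
```

Left frame: hole spacing 76.2 → frame_a; right: 100.5 → frame_c; frame_b is absent. Scanner yaw ≈ +0.9°. At tool yaw 91°, tool x = scanner y and tool y = scanner x, so I use that orientation throughout.

```bash
python3 -m crank '0.2 0 0 0 0 0 -10.3;0.2 0 0 0 0 0 -10.3;0.2 0 0 0 0 0 -10.3;0.2 0 0 0 0 0 -10.3;0.2 0 0 0 0 0 -10.3;0.2 0 0 0 0 0 -10.3;0.2 0 0 0 0 0 -10.3' 30; python3 -m crank '0.2 39.8 40.2 0 0 0 0;0.2 39.8 40.2 0 0 0 0;0.2 39.8 40.2 0 0 0 0;0.2 39.8 40.2 0 0 0 0;0.2 39.8 40.2 0 0 0 0;0.2 39.8 40.2 0 0 0 0;0.2 39.8 40.2 0 0 0 0;0.2 39.8 40.2 0 0 0 0;0.2 0 0 0 0 0 0;0.2 0 0 0 0 0 0'
```

```text
time_s: 1.38
ee_pos: [186.2, -544.0, 225.0]
ee_rot: [180.0, 0.0, 91.3]
force: [-0.1, -0.2, 0.0]
gripper_width: 36.4
gripper_force: 0.0
time_s: 2.62
ee_pos: [501.9, -220.2, 224.9]
ee_rot: [-180.0, 0.0, 91.0]
force: [-0.4, -0.7, 0.3]
gripper_width: 36.1
gripper_force: 0.0
```

```bash
python3 -m crank '0.2 0 0 40 0 0 0;0.2 0 0 40 0 0 0;0.2 0 0 30 0 0 0;0.2 0 0 20 0 0 0;0.2 0 0 20 0 0 0;0.2 0 0 6 0 0 0;0.2 0 0 0 0 0 0' ; python3 -m crank '1 0 0 0 0 0 0;1 0 0 0 0 0 0;1 0 0 0 0 0 0;1 0 0 0 0 0 0' 15
```

```text
time_s: 3.5
ee_pos: [501.8, -220.9, 69.1]
ee_rot: [-180.0, 0.0, 90.9]
force: [0.8, -0.6, -0.2]
gripper_width: 37.0
gripper_force: 0.0
time_s: 4.0
ee_pos: [502.8, -220.2, 69.5]
ee_rot: [179.9, 0.0, 91.0]
force: [0.5, 1.1, 2.5]
gripper_width: 12.1
gripper_force: 15.0
```

```bash
python3 -m crank '1 0 -4 0 0 0 0;1 0 -5 0 0 0 0;1 0 -5 0 0 0 0;1 0 -5 0 0 0 0;1 0 -4 0 0 0 0;1 0 0 0 0 0 0;1 0 0 0 0 0 0' 15
```

```text
time_s: 4.88
ee_pos: [479.5, -220.6, 69.5]
ee_rot: [179.9, 0.0, 91.0]
force: [1.3, 1.1, 5.5]
gripper_width: 12.3
gripper_force: 15.0
```

```bash
python3 -m crank '0.2 0 0 0 0 0 0;0.2 0 0 0 0 0 0;0.2 0 0 -20 0 0 0;0.1 0 0 -50 0 0 0;0.1 9.9 45.6 0 0 0 0;0.1 9.9 45.6 0 0 0 0;0.1 9.9 45.6 0 0 0 0;0.1 0 0 0 0 0 0' ; python3 -m crank '0.1 0 0 25 0 0 0;0.1 0 0 20 0 0 0;0.1 0 0 20 0 0 0;1 0 0 0 0 0 0;1 0 0 0 0 0 0;1 0 0 0 0 0 0;1 0 0 0 0 0 0' 30
```

```text
time_s: 5.88
ee_pos: [617.4, -187.5, 137.6]
ee_rot: [-180.0, -0.0, 91.1]
force: [-0.3, -0.6, -0.0]
gripper_width: 41.3
gripper_force: 0.0
time_s: 6.75
ee_pos: [618.0, -188.8, 74.7]
ee_rot: [179.6, 0.1, 91.0]
force: [7.1, -0.5, -7.1]
gripper_width: 21.3
gripper_force: 30.0
```

```bash
python3 -m crank '1 0 2 0 0 0 0;1 8 0 0 0 0 0;1 16 0 0 0 0 0;1 18 0 0 0 0 0;1 18 0 0 0 0 0;1 18 0 0 0 0 0;1 18 0 0 0 0 0;1 18 0 0 0 0 0;1 12 0 0 0 0 0;1 6 0 0 0 0 0'; python3 -m crank '1 4 0 0 0 0 0;1 3 0 0 0 0 0;1 2 0 0 0 0 0;1 0 0 0 0 0 0;1 0 0 0 0 0 0'
```

```text
time_s: 8.0
ee_pos: [615.7, -55.5, 74.4]
ee_rot: [179.9, 0.0, 91.0]
force: [3.7, -3.5, 3.0]
gripper_width: 22.4
gripper_force: 3.0
time_s: 8.62
ee_pos: [615.6, -48.4, 74.4]
ee_rot: [179.9, 0.1, 91.0]
force: [4.1, -4.7, 4.0]
gripper_width: 21.6
gripper_force: 30.0
```

```bash
python3 -m crank '1 2 0 0 0 0 0;1 2 0 0 0 0 0;1 0 0 0 0 0 0;1 0 0 0 0 0 0'; python3 - <<'E'
from h import *
cv2.imwrite("pics/t1.png",cv2.resize(grab_frame("top")[120:330,100:560],None,fx=1.7,fy=1.7,interpolation=cv2.INTER_CUBIC))
E
```

```text
time_s: 9.12
ee_pos: [615.6, -48.3, 74.4]
ee_rot: [179.9, 0.4, 91.1]
force: [3.9, -16.5, 4.5]
gripper_width: 20.9
gripper_force: 30.0
```

View pics/t1.png

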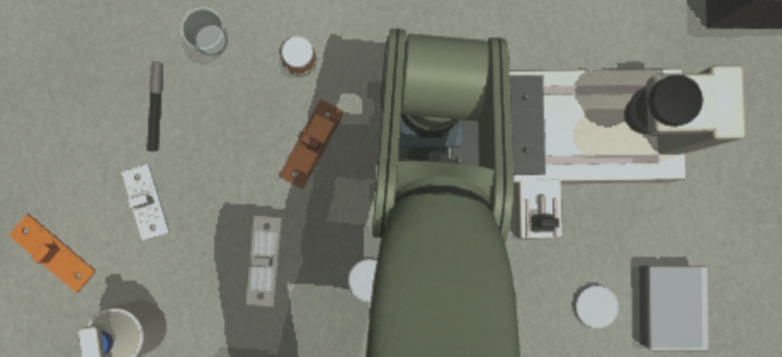

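At the end stop; carriage out, frame_c unmoved at crop (262,261), frame_a at (145,202). Release and go above frame_c.

```bash
python3 -m crank '0.1 0 0 0 0 0 0;0.1 0 0 0 0 0 0;0.1 0 0 -30 0 0 0;0.1 0 0 -60 0 0 0;0.1 0 0 -20 0 0 0'; python3 -m crank '0.1 37.7 -31.1 0 0 0 0;0.1 37.7 -31.1 0 0 0 0;0.1 37.7 -31.1 0 0 0 0;0.1 37.7 -31.1 0 0 0 0;0.1 37.7 -31.1 0 0 0 0;0.1 37.7 -31.1 0 0 0 0;0.1 0 0 0 0 0 6;0.1 0 0 0 0 0 0'; python3 - <<'E'
from h import *
t=grab_frame("top");s=grab_frame("side");cv2.imwrite("pics/t2f.png",t);cv2.imwrite("pics/s2f.png",s)
a=cv2.resize(t[150:240,360:440],None,fx=5,fy=5,interpolation=cv2.INTER_CUBIC)
u,v=pix("side",(425,174,20)).astype(int);print(u,v)
b=cv2.resize(s[v-56:v+56,u-50:u+50],(400,450),interpolation=cv2.INTER_CUBIC)
cv2.imwrite("pics/m2.png",np.hstack([a,b]))
E
```

```text
time_s: 9.8
ee_pos: [615.4, -42.5, 186.9]
ee_rot: [179.8, -0.0, 91.0]
force: [0.4, -0.3, 0.1]
gripper_width: 40.9
gripper_force: 0.0
time_s: 10.8
ee_pos: [422.9, 180.0, 183.3]
ee_rot: [-179.8, 0.0, 85.1]
force: [-0.3, -0.2, 0.2]
gripper_width: 40.9
gripper_force: 0.0
269 222
```

View pics/m2.png

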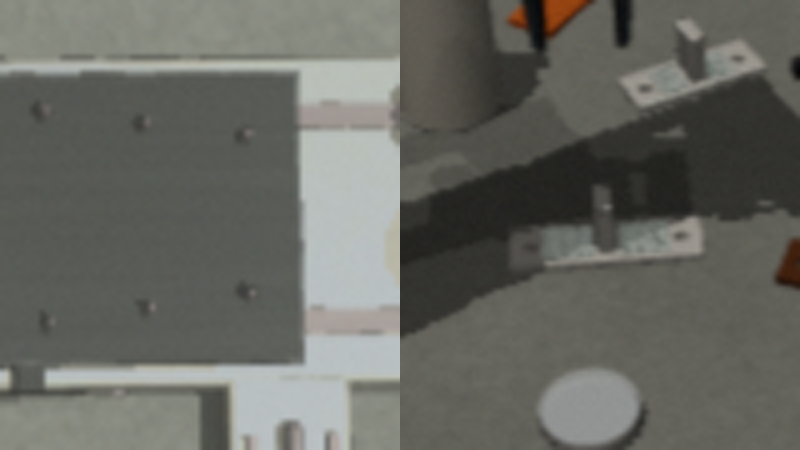

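```bash
python3 - <<'E'
from h import *
g=lambda x,y,z:ray("top",(x+.5)/5-.5+360,(y+.5)/5-.5+150,z)
for n,p,q in(("c",(42,111),(48,322)),("b",(142,122),(148,308)),("a",(245,135),(247,291))):
    p=g(*p,66);q=g(*q,66);d=p-q;print(n,((p+q)/2).round(1),np.linalg.norm(d).round(1),np.degrees(np.arctan2(d[1],d[0])).round(1))
s=lambda x,y,z:ray("side",(x-400+.5)/4-.5+219,(y+.5)/4.018-.5+166,z)
for p,q in(((532,247),(682,237)),((645,88),(738,59))):
    p=s(*p,6);q=s(*q,6);d=q-p;print(((p+q)/2).round(1),np.linalg.norm(d).round(1),np.degrees(np.arctan2(d[1],d[0])).round(1))
print(pix("side",(425,174,6)))
E
```

```text
c [614.6 -99.3  66. ] 100.0 1.2
b [ 615.4 -146.6   66. ] 88.3 1.3
a [ 616.4 -194.5   66. ] 74.1 0.1
[427.8 173.9   6. ] 100.1 -5.5
[512.1 345.6   6. ] 76.6 16.4
[269.39307957 225.94972278]
```

```bash
python3 -m crank '0.1 -5.6 4.3 0 0 0 0;0.1 0 0 50 0 0 0;0.1 0 0 40 0 0 0;0.1 0 0 30 0 0 0;0.1 0 0 20 0 0 0;0.1 0 0 15 0 0 0;0.1 0 0 4 0 0 0;0.1 0 0 0 0 0 0'; python3 -m crank '1 0 0 0 0 0 0;1 0 0 0 0 0 0;1 0 0 0 0 0 0;1 0 0 0 0 0 0' 30
```

```text
time_s: 11.9
ee_pos: [428.6, 173.2, 25.0]
ee_rot: [-180.0, 0.0, 85.0]
force: [-0.3, 0.2, -0.4]
gripper_width: 40.8
gripper_force: 0.0
time_s: 12.4
ee_pos: [428.1, 173.6, 25.2]
ee_rot: [-180.0, 0.0, 85.0]
force: [-1.9, 0.1, 3.1]
gripper_width: 11.6
gripper_force: 30.0
```

```bash
python3 -m crank '1 0 0 -15 0 0 0;1 0 0 -50 0 0 0;1 0 0 -60 0 0 0;1 0 0 0 0 0 -6;1 -10 6 0 0 0 0;1 -30 20 0 0 0 0;1 -45 30 0 0 0 0;1 -45 30 0 0 0 0;1 -45 30 0 0 0 0;1 -45 30 0 0 0 0' 45; python3 -m crank '1 -36 24 0 0 0 0;1 -20 13.5 0 0 0 0;1 0 0 0 0 0 0;1 0 0 0 0 0 0;1 0 0 0 0 0 0'; python3 - <<'E'
from h import *
t=grab_frame("top");s=grab_frame("side");cv2.imwrite("pics/s3f.png",s)
u,v=pix("side",(616,-98,80)).astype(int);print(u,v)
b=cv2.resize(s[v-60:v+60,u-80:u+80],(800,600),interpolation=cv2.INTER_CUBIC)
cv2.imwrite("pics/m3.png",b)
E
```

```text
time_s: 13.65
ee_pos: [578.3, -46.2, 148.3]
ee_rot: [-179.8, -0.0, 90.9]
force: [0.4, 0.6, -0.1]
gripper_width: 12.0
gripper_force: 45.0
time_s: 14.28
ee_pos: [615.8, -98.4, 149.7]
ee_rot: [-179.9, -0.0, 91.0]
force: [0.5, -0.2, -1.3]
gripper_width: 11.9
gripper_force: 45.0
368 272
```

View pics/m3.png

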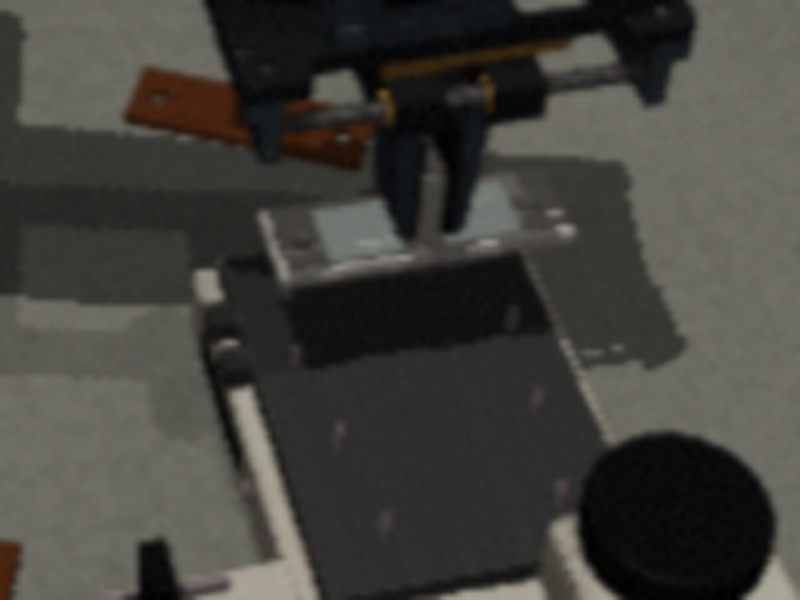

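Frame held at crop (260–575, 180–285), its holes near (300,243) and (553,213); pins c at (296,352) and (513,316). Comparing both through the same camera.

```bash
python3 - <<'E'
from h import *
s=lambda x,y,z:ray("side",(x+.5)/5-.5+288,(y+.5)/5-.5+212,z)
for n,p,q,z in(("holes",(300,243),(553,213),130.7),("pins c",(296,352),(513,316),62),("pins b",(340,432),(536,398),62)):
    p=s(*p,z);q=s(*q,z);d=q-p;print(n,((p+q)/2).round(1),np.linalg.norm(d).round(1),np.degrees(np.arctan2(d[1],d[0])).round(1))
C=np.array([s(*k,z) for k,z in(((262,212),130.7),((290,284),124.7),((576,238),124.7))]);print(C.round(1))
E
```

```text
holes [ 620.7 -101.8  130.7] 110.0 -2.2
pins c [ 617.2 -101.    62. ] 100.4 0.7
pins b [ 618.5 -147.7   62. ] 87.9 0.8
[[ 554.3  -79.2  130.7]
 [ 557.6 -116.1  124.7]
 [ 683.1 -114.5  124.7]]
```

```bash
python3 -m crank '1 -0.6 0.5 25 0 0 0;1 0 0 20 0 0 0;1 0 0 6 0 0 0;1 0 0 0 0 0 0;1 0 0 2 0 0 0;1 0 0 2 0 0 0;1 0 0 2 0 0 0;1 0 0 1 0 0 0;1 0 0 0 0 0 0'
```

```text
time_s: 15.5
ee_pos: [617.0, -99.8, 91.9]
ee_rot: [-180.0, 0.0, 91.0]
force: [-0.6, 0.1, -1.5]
gripper_width: 12.0
gripper_force: 45.0
```

```bash
python3 -m crank '1 0 0 2 0 0 0;1 0 0 2 0 0 0;1 0 0 2 0 0 0;1 0 0 0 0 0 0'
```

```text
time_s: 16.0
ee_pos: [616.9, -99.8, 85.7]
ee_rot: [-180.0, -0.0, 91.0]
force: [0.1, -0.1, -0.5]
gripper_width: 11.9
gripper_force: 45.0
```

On the pins without contact force; finish lowering.

```bash
python3 -m crank '1 0 0 2 0 0 0;1 0 0 2 0 0 0;1 0 0 1.5 0 0 0;1 0 0 1 0 0 0;1 0 0 0 0 0 0'
```

```text
time_s: 16.62
ee_pos: [617.0, -99.8, 79.4]
ee_rot: [-180.0, 0.0, 91.0]
force: [0.1, -1.1, -1.1]
gripper_width: 11.6
gripper_force: 45.0
```

```bash
python3 -m crank '1 0 0 1 0 0 0;1 0 0 0.5 0 0 0;1 0 0 0 0 0 0'
```

```text
time_s: 17.0
ee_pos: [617.1, -99.8, 79.2]
ee_rot: [180.0, 0.0, 91.0]
force: [-2.1, -0.7, 6.1]
gripper_width: 12.0
gripper_force: 45.0
```

```bash
python3 -m crank '0.4 0 0 0 0 0 0;0.4 0 0 0 0 0 0;0.4 0 0 -15 0 0 0;0.4 0 0 -30 0 0 0;0.4 0 0 -60 0 0 0;0.4 0 0 0 0 0 0'; python3 -m crank '0.3 20 -6.4 0 0 0 0;0.3 43.9 -6.4 0 0 0 0;0.3 43.9 -6.4 0 0 0 0;0.3 43.9 -6.4 0 0 0 0;0.3 43.9 -6.4 0 0 0 0;0.3 43.9 -6.4 0 0 0 0;0.3 20 -6.4 0 0 0 -8.1;0.3 0 0 0 0 0 -8.1;0.3 0 0 0 0 0 0'; python3 - <<'E'
from h import *
t=grab_frame("top");s=grab_frame("side");cv2.imwrite("pics/t4f.png",t);cv2.imwrite("pics/s4f.png",s)
a=cv2.resize(t[150:300,120:270],(400,400),interpolation=cv2.INTER_CUBIC)
a2=cv2.resize(t[150:240,360:450],(400,200),interpolation=cv2.INTER_CUBIC)
u,v=pix("side",(511,345,6)).astype(int);print(u,v)
b=cv2.resize(s[v-40:v+40,u-40:u+40],(400,400),interpolation=cv2.INTER_CUBIC)
b2=s[200:400,200:600]
cv2.imwrite("pics/m4.png",np.vstack([np.hstack([a,b]),np.hstack([a2,b2])]))
print(ray("side",230,192,0))
for c in("top","side"): print(c,[(np.round(d["point"]).tolist(),round(d["p"],2)) for d in models.search_frame("spray",c)])
E
```

```text
time_s: 17.75
ee_pos: [620.4, -100.3, 189.6]
ee_rot: [179.3, 0.1, 91.0]
force: [-0.7, -0.3, -0.7]
gripper_width: 27.4
gripper_force: 0.0
time_s: 18.88
ee_pos: [566.0, 159.9, 181.6]
ee_rot: [-179.8, -0.0, 107.2]
force: [-0.6, 0.6, -0.6]
gripper_width: 32.2
gripper_force: 0.0
291 184
[329.64496757 349.41485241   0.        ]
top [([335.0, 338.0, 145.0], 0.97), ([614.0, -146.0, 54.0], 0.68)]
side [([331.0, 327.0, 122.0], 0.67)]
```

View pics/m4.png

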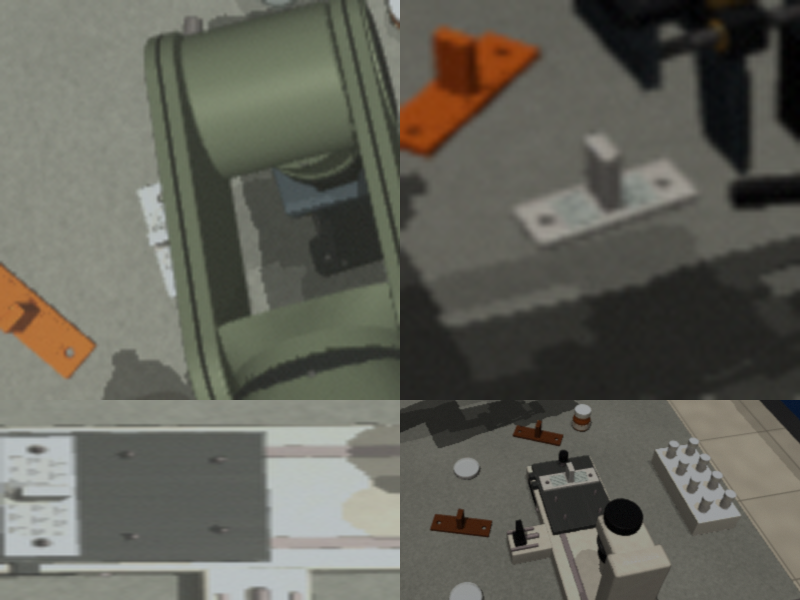

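Frame_c is seated flat on pair c. Frame_a is unmoved, with holes at side-crop (545,219) and (662,183).

```bash
python3 - <<'E'
from h import *
s=lambda x,y,z:ray("side",(x-400+.5)/5-.5+251,(y+.5)/5-.5+144,z)
p=s(545,219,6);q=s(662,183,6);d=q-p;c=(p+q)/2
print(c.round(1),np.linalg.norm(d).round(1),np.degrees(np.arctan2(d[1],d[0])).round(1))
st=env.state();R=Ro.from_euler("xyz",st["ee_rot"],degrees=True).as_matrix()
print(R.T@(np.array([511.8,345.2,180])-st["ee_pos"]))
E
```

```text
[511.6 346.3   6. ] 77.0 16.2
[194.4894673    1.72247282   2.47990941]
```

```bash
python3 -m crank '0.2 38.9 0.3 0 0 0 0;0.2 38.9 0.3 0 0 0 0;0.2 38.9 0.3 0 0 0 0;0.2 38.9 0.4 0 0 0 0;0.2 38.9 0.4 0 0 0 0;0.2 0 0 20 0 0 0;0.2 0 0 20 0 0 0;0.2 0 0 0 0 0 0'
```

```text
time_s: 20.08
ee_pos: [510.9, 344.4, 141.2]
ee_rot: [-179.8, 0.1, 107.1]
force: [0.5, -0.2, 0.6]
gripper_width: 36.6
gripper_force: 0.0
```

```bash
python3 -m crank '0.2 0.5 1 40 0 0 0;0.2 0 0 35 0 0 0;0.2 0 0 25 0 0 0;0.2 0 0 12 0 0 0;0.2 0 0 4 0 0 0;0.2 0 0 0 0 0 0'; python3 -m crank '1 0 0 0 0 0 0;1 0 0 0 0 0 0;1 0 0 0 0 0 0;1 0 0 0 0 0 0' 30
```

```text
time_s: 20.82
ee_pos: [513.3, 346.3, 27.8]
ee_rot: [179.9, -0.0, 107.2]
force: [0.1, 0.4, -0.2]
gripper_width: 36.4
gripper_force: 0.0
time_s: 21.32
ee_pos: [512.6, 346.0, 27.4]
ee_rot: [180.0, 0.0, 107.2]
force: [-2.2, -1.4, 4.2]
gripper_width: 11.7
gripper_force: 30.0
```

```bash
python3 -m crank '1 0 0 -15 0 0 0;1 0 0 -50 0 0 0;1 0 0 -60 0 0 0;1 0 0 -8 0 0 8.1;1 0 0 0 0 0 8.1;1 0 0 0 0 0 0' 45; python3 -m crank '1 -22 3.9 0 0 0 0;1 -45 8 0 0 0 0;1 -45 8 0 0 0 0;1 -45 8 0 0 0 0;1 -45 8 0 0 0 0;1 -45 8 0 0 0 0;1 -45 8 0 0 0 0;1 -45 8 0 0 0 0'; python3 -m crank '1 -45 8 0 0 0 0;1 -45 8 0 0 0 0;1 -45 8 0 0 0 0;1 -45 8 0 0 0 0;1 -25 4.3 0 0 0 0;1 0 0 0 0 0 0;1 0 0 0 0 0 0;1 0 0 0 0 0 0'
```

```text
time_s: 22.08
ee_pos: [512.8, 346.0, 160.7]
ee_rot: [179.9, -0.0, 91.1]
force: [-0.4, 0.8, -1.0]
gripper_width: 12.1
gripper_force: 45.0
time_s: 23.08
ee_pos: [578.0, 7.3, 159.8]
ee_rot: [-180.0, 0.0, 91.1]
force: [0.1, -0.1, -2.4]
gripper_width: 12.0
gripper_force: 45.0
time_s: 24.08
ee_pos: [618.1, -192.9, 160.0]
ee_rot: [-180.0, -0.0, 91.1]
force: [0.3, -1.0, -1.8]
gripper_width: 11.6
gripper_force: 45.0
```

```bash
python3 -m crank '1 -1.5 0 25 0 0 0;1 0 0 25 0 0 0;1 0 0 10 0 0 0;1 0 0 0 0 0 0;1 0 0 2 0 0 0;1 0 0 2 0 0 0;1 0 0 2 0 0 0;1 0 0 0 0 0 0'
```

```text
time_s: 25.08
ee_pos: [618.2, -195.8, 93.9]
ee_rot: [-180.0, 0.0, 91.0]
force: [0.4, 0.1, -1.1]
gripper_width: 11.3
gripper_force: 45.0
```

```bash
python3 -m crank '1 0.8 0 0 0 0 0;1 0 0 2 0 0 0;1 0 0 2 0 0 0;1 0 0 2 0 0 0;1 0 0 0 0 0 0'
```

```text
time_s: 25.7
ee_pos: [618.2, -195.0, 87.7]
ee_rot: [-180.0, -0.0, 91.0]
force: [0.2, 0.3, 0.1]
gripper_width: 11.9
gripper_force: 45.0
```

```bash
python3 -m crank '1 0 0 2 0 0 0;1 0 0 2 0 0 0;1 0 0 2 0 0 0;1 0 0 1 0 0 0;1 0 0 0 0 0 0'
```

```text
time_s: 26.32
ee_pos: [618.2, -195.0, 81.4]
ee_rot: [180.0, 0.0, 91.0]
force: [-1.1, 0.7, 2.2]
gripper_width: 11.6
gripper_force: 45.0
```

```bash
python3 -m crank '0.4 0 0 0 0 0 0;0.4 0 0 0 0 0 0;0.4 0 0 -15 0 0 0;0.4 0 0 -30 0 0 0;0.4 0 0 -50 0 0 0;0.2 48.9 0 0 0 0 0;0.2 48.9 0 0 0 0 0;0.2 48.9 0 0 0 0 0;0.2 0 0 0 0 0 0'; python3 - <<'E'
from h import *
s=grab_frame("side");cv2.imwrite("pics/s5f.png",s)
cv2.imwrite("pics/m5.png",cv2.resize(s[230:400,290:490],(706,600),interpolation=cv2.INTER_CUBIC))
E
```

```text
time_s: 27.45
ee_pos: [615.9, -45.2, 177.2]
ee_rot: [179.9, -0.0, 91.2]
force: [-0.8, -0.9, 0.5]
gripper_width: 36.5
gripper_force: 0.0
```

View pics/m5.png

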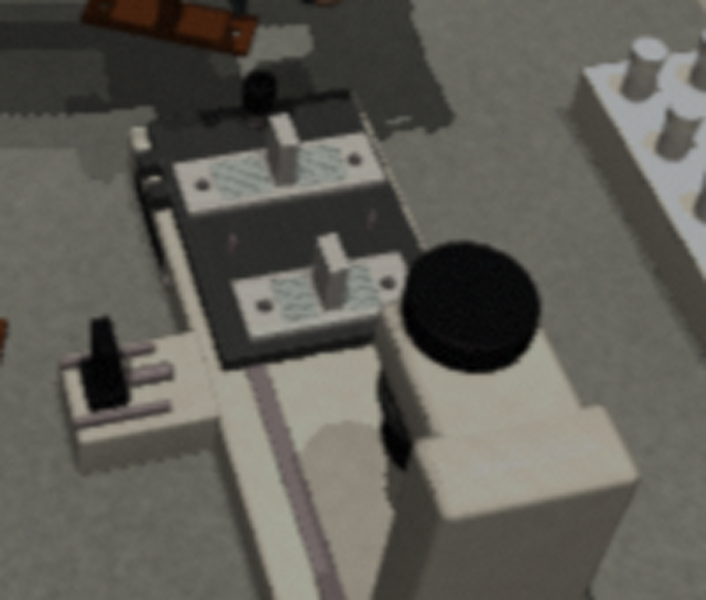

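Both frames lie flat on their pins (c at crop (280,170), a at (325,290)). Gripping the knob.

```bash
python3 -m crank '0.2 -3 0 30 0 0 0;0.2 0 0 30 0 0 0;0.2 0 0 25 0 0 0;0.2 0 0 17 0 0 0;0.2 0 0 0 0 0 0;1 0 0 0 0 0 0;1 0 0 0 0 0 0;1 0 0 0 0 0 0;1 0 0 0 0 0 0' 30
```

```text
time_s: 28.62
ee_pos: [615.7, -51.6, 75.1]
ee_rot: [180.0, 0.0, 91.0]
force: [-2.9, -1.3, 6.1]
gripper_width: 21.1
gripper_force: 30.0
```

```bash
python3 -m crank '1 -3 0 0 0 0 0;1 -6 0 0 0 0 0;1 -8 0 0 0 0 0;1 -8 0 0 0 0 0;1 -8 0 0 0 0 0;1 -8 0 0 0 0 0;1 -8 0 0 0 0 0;1 -8 0 0 0 0 0;1 -8 0 0 0 0 0;1 -8 0 0 0 0 0'; python3 -m crank '1 -8 0 0 0 0 0;1 -8 0 0 0 0 0;1 -8 0 0 0 0 0;1 -8 0 0 0 0 0;1 -8 0 0 0 0 0;1 -6 0 0 0 0 0;1 -4 0 0 0 0 0;1 -3 0 0 0 0 0;1 -2 0 0 0 0 0;1 0 0 0 0 0 0'
```

```text
time_s: 29.88
ee_pos: [617.0, -123.3, 75.1]
ee_rot: [180.0, -0.1, 91.0]
force: [-2.9, 3.0, 7.3]
gripper_width: 21.0
gripper_force: 30.0
time_s: 31.12
ee_pos: [617.9, -178.6, 75.1]
ee_rot: [180.0, -0.0, 91.0]
force: [-3.3, 1.2, 6.1]
gripper_width: 21.0
gripper_force: 30.0
```

```bash
python3 -m crank '1 -1.5 0 0 0 0 0;1 -1.5 0 0 0 0 0;1 -1.5 0 0 0 0 0;1 -1.5 0 0 0 0 0;1 -1.5 0 0 0 0 0;1 -1 0 0 0 0 0;1 -1 0 0 0 0 0;1 -1 0 0 0 0 0;1 -1 0 0 0 0 0;1 0 0 0 0 0 0'; python3 -m crank '1 -0.7 0 0 0 0 0;1 -0.7 0 0 0 0 0;1 -0.7 0 0 0 0 0;1 -0.6 0 0 0 0 0;1 -0.5 0 0 0 0 0;1 0 0 0 0 0 0'
```

```text
time_s: 32.38
ee_pos: [618.1, -189.9, 75.1]
ee_rot: [180.0, -0.1, 91.0]
force: [-3.0, 2.6, 6.7]
gripper_width: 21.2
gripper_force: 30.0
time_s: 33.12
ee_pos: [618.1, -191.6, 75.1]
ee_rot: [-180.0, -0.2, 91.0]
force: [-3.1, 6.0, 6.7]
gripper_width: 21.3
gripper_force: 30.0
```

```bash
python3 -m crank '1 -0.7 0 0 0 0 0;1 -0.7 0 0 0 0 0;1 -0.6 0 0 0 0 0;1 0 0 0 0 0 0;1 0 0 0 0 0 0'
```

```text
time_s: 33.75
ee_pos: [618.1, -191.7, 75.1]
ee_rot: [-180.0, -0.4, 90.9]
force: [-2.5, 12.3, 7.6]
gripper_width: 20.8
gripper_force: 30.0
```

```bash
python3 -m crank '1 1.5 0 0 0 0 0;0.2 0 0 0 0 0 0;0.2 0 0 0 0 0 0;0.2 0 0 -20 0 0 0;0.2 0 0 -50 0 0 0;0.2 -8.8 -46.4 0 0 0 0;0.2 -8.8 -46.4 0 0 0 0;0.2 -8.8 -46.4 0 0 0 0;0.2 0 0 0 0 0 0;0.2 0 0 0 0 0 0'; python3 - <<'E'
from h import *
s=grab_frame("top");cv2.imwrite("pics/s6f.png",s)
cv2.imwrite("pics/m6.png",cv2.resize(s[140:290,320:520],(800,600),interpolation=cv2.INTER_CUBIC))
E
```

```text
time_s: 35.0
ee_pos: [480.6, -223.8, 144.3]
ee_rot: [179.9, 0.0, 91.0]
force: [0.1, -0.9, 0.5]
gripper_width: 36.3
gripper_force: 0.0
```

View pics/m6.png

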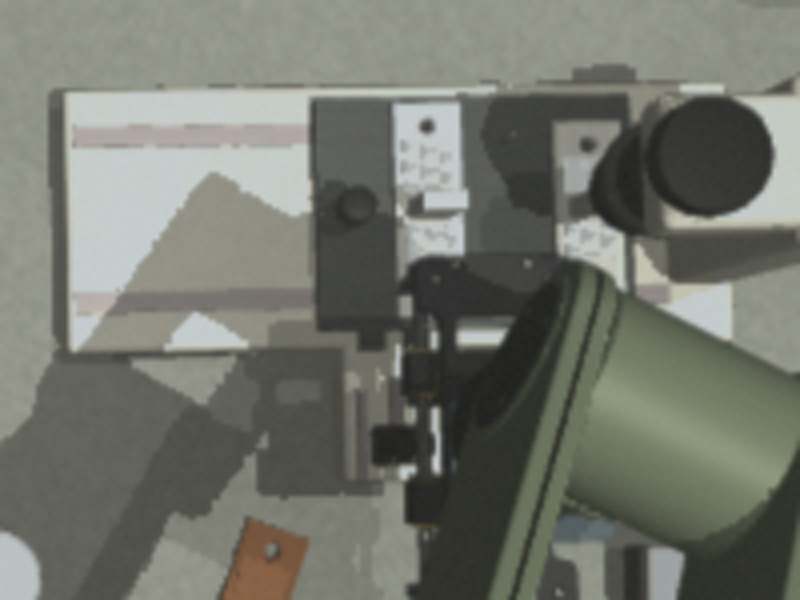

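Carriage is home (knob at pixel (409,191) as at the start), frames still seated. Grip the tab.

```bash
python3 -m crank '0.2 3 -1 35 0 0 0;0.2 0 0 25 0 0 0;0.2 0 0 15 0 0 0;0.2 0 0 0 0 0 0;1 0 0 0 0 0 0;1 0 0 0 0 0 0;1 0 0 0 0 0 0;1 0 0 0 0 0 0' 15; python3 -m crank '1 0 4 0 0 0 0;1 0 5 0 0 0 0;1 0 5 0 0 0 0;1 0 5 0 0 0 0;1 0 3 0 0 0 0;1 0 0 0 0 0 0;1 0 1 0 0 0 0;1 0 1 0 0 0 0;1 0 0 0 0 0 0'
```

```text
time_s: 36.05
ee_pos: [479.5, -220.6, 69.8]
ee_rot: [179.9, 0.1, 91.0]
force: [2.1, 0.5, 3.2]
gripper_width: 12.1
gripper_force: 15.0
time_s: 37.17
ee_pos: [502.2, -220.2, 69.7]
ee_rot: [-180.0, 0.0, 91.0]
force: [-1.3, -0.3, 5.3]
gripper_width: 11.9
gripper_force: 15.0
```

Moved 22.7 of about 23.5–24; press the rest home.

```bash
python3 -m crank '1 0 1 0 0 0 0;1 0 1 0 0 0 0;1 0 1 0 0 0 0;1 0 0 0 0 0 0;1 0 0 0 0 0 0' 25
```

```text
time_s: 37.8
ee_pos: [503.7, -220.2, 69.8]
ee_rot: [-179.8, 0.0, 91.0]
force: [-6.2, -1.5, 9.2]
gripper_width: 11.7
gripper_force: 25.0
```

```bash
python3 -m crank '1 0 1 0 0 0 0;1 0 1 0 0 0 0;1 0 0 0 0 0 0;1 0 0 0 0 0 0'; python3 -m crank '1 0 -2 0 0 0 0;0.2 0 0 0 0 0 0;0.2 0 0 0 0 0 0;0.2 0 0 -20 0 0 0;0.2 0 0 -50 0 0 0;0.2 0 -50 -10 0 0 0;0.2 0 -60 0 0 0 0;0.2 0 0 0 0 0 0'; python3 - <<'E'
from h import *
s=grab_frame("side");t=grab_frame("top");cv2.imwrite("pics/s7f.png",s)
a=cv2.resize(s[250:430,290:490],(440,400),interpolation=cv2.INTER_CUBIC)
cv2.imwrite("pics/m7.png",np.hstack([a,cv2.resize(t[130:350,90:300],(360,400))]))
E
```

```text
time_s: 38.3
ee_pos: [503.8, -220.1, 69.7]
ee_rot: [-179.6, 0.0, 91.1]
force: [-10.4, -2.4, 11.7]
gripper_width: 12.0
gripper_force: 25.0
time_s: 39.3
ee_pos: [391.4, -220.6, 148.5]
ee_rot: [-179.8, -0.1, 90.9]
force: [1.2, -0.3, 0.3]
gripper_width: 36.7
gripper_force: 0.0
```

View pics/m7.png

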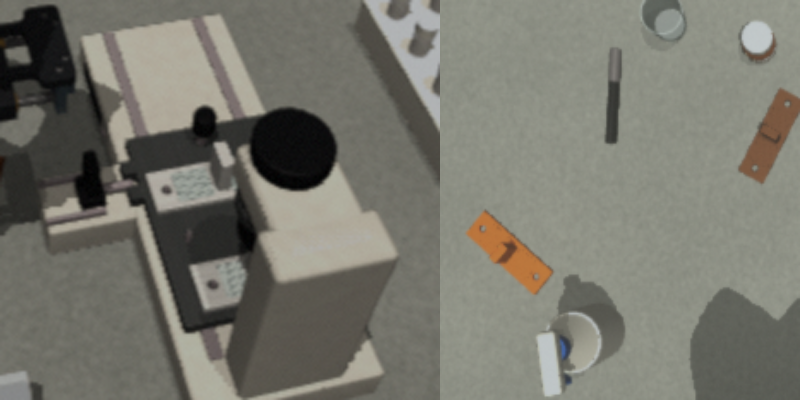

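Tab is at its stop, both frames seated, the bystanders are in place, and the gripper is clear.

```bash
python3 -c "
from h import *
print(env.job_done())"
```

```text
the job is handed in; nothing more can be done
None
```

I loaded the scanner and handed the job in at about 39 s: frame_a and frame_c sit flat on their pins (frame_b was not on the bench), the carriage is eased fully home, the lock tab is pushed in to its stop, and I touched nothing else on the bench.

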